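# Seat the nut runner and counter-hold the bolt head behind the bracket

### The arm

A 6-joint arm with a two-finger parallel gripper is mounted at the origin on the work surface. World frame = base frame: x ahead of the robot, y to its left, z up, the work surface at z = 0. Lengths are in m, angles in degrees, forces in N, time in s.
With the tool pointing down it reaches from about 0.325 to 0.775 m from the base axis. Payload 5.5 kg.
Tool frame: the origin (TCP) lies at the centre of the arm's flange, where the gripper is bolted on; the fingertips stand 182 mm ahead of it and the grasp point (between the pads) lies 163 mm ahead of it; z points along the fingers, y is the direction in which the jaws open and shut (so a half turn about z gives the same grasp; the last joint's range is limited). The gripper opens to 88 mm and grips with 3 to 60 N. Pads are 20 mm wide; open, the fingers measure 115 mm over their backs; the gripper's body (75 mm by 178 mm) begins 61 mm behind the grasp point.
Start: joints at [61.037, 5.22, 70.514, -0, 104.267, -3.249], TCP at [0.26, 0.541, 0.405] pointing down, gripper open.
Joint ranges: [-164.24, 164.24], [-49.07, 125.15], [9.68, 141.18], [-86.29, 266.29], [3.28, 154.24], [-151.56, 151.56]. Speed limits (degrees/s): [147.25, 147.25, 172.46, 180, 180, 180].

### API

Orientations are given as [roll, pitch, yaw] about the fixed x, y, z axes, in that order (R = Rz(yaw) Ry(pitch) Rx(roll)).
In Python, from station import r gives the robot as it stands. The module is installed in compiled form; this text tells all that it offers. Calls block until the motion is done:
- r.reach(position, orientation): joint-space move of the TCP to a pose.
- r.servo_line(position, rotation=None, speed=0.15): straight line of the TCP; rotation=None keeps the orientation; speed is the mean speed in m/s.
- r.move_joints(angles): joint-space move.
- r.let_go() and r.grab(squeeze=None): open the fingers fully, or close them until they stop; squeeze is the grip in N (None keeps the last).
- r.wait(seconds).
- r.inverse_kinematics(position, orientation): joint angles nearest the present ones, or None.
- r.sense(): the state.
- r.snapshot(name): name is "scene" or "top"; returns a dict with "frame" (480x640x3 uint8, red, green, blue), "fx", "fy", "cx", "cy" (pixels), "dist_coeffs" ([k1, k2, p1, p2, k3] as OpenCV has them; the pictures are not rectified), "R" (3x3) and "t" (3): a world point X has camera coordinates R X + t. Camera axes: x right, y down, z forward; pixel columns grow to the right and rows downward; lengths in m; the calibration is good to about 2 mm. A picture is of the moment at which its call begins. There is no depth.
A pose or a line that the arm cannot do raises r.IKError and nothing moves.
- r.hand_in(): hands the job in, once; it reports no verdict.
The state is a dict: "clock": time; "joints": joint angles; "joint_vel": joint speeds; "joint_torque": joint torques, N m; "tcp_pos": TCP position; "orientation": TCP orientation; "contact_force": force on the tool from outside, world axes, zero at the start; "torque": the same for the moment, N m; "opening": finger opening in m.
Only numpy, scipy, OpenCV 4.12 (cv2) and the standard library are available. Lean on these libraries where they do the work, as an engineer would, in place of code of your own. Each camera call takes 0.05 s, during which the arm holds its last target.

### The job

Pick up the nut runner, set it astride the guide rail with its socket towards the bracket, and slide it along until it stands against the bracket with its socket round the nut and the detent has clicked into it. Then reach down into the narrow gap behind the bracket, grasp the tee bolt's head across its two long flats, bring those flats upright against the rubber bush and keep the head from turning: finish while still gripping it firmly, with the runner still home. Do not disturb the spanner, the jar or the tray.

Things in the scene. Friction and masses are not known exactly. Their poses are not given: they have to be found in the camera images.
- rig: Fixed steel rig, 245 x 120 mm base plate 10 mm thick (x -170 to 75). Origin: on the bench, centre line, in the plane of the bracket's front face; x along the rail towards the bracket and bolt, z up. Guide rail on the centre line, x -165 to 0, 20 mm wide, crest half-round (radius 10), top at z=30. Nut and thread end, 22 mm across, stand out of the bracket to x=-18 at z=75.
- bracket_top (a point): Middle of the bracket's top edge, rig axes, 105 mm above the bench. Bracket: upright grey plate 8 mm thick, 100 mm wide across the rail. Behind it (rig x 58 to 64) a parallel backing plate, 100 wide, top 82 mm above the bench. The 50 mm gap between them is open above and at both sides.
- runner_home (a point): Point fixed on the rig, rig axes: where runner_grip is when the runner is home, its feet against the bracket (rig x=-51, y=0, z=70 mm). To set the runner astride the rail clear of the detent, start with its grip point 80 mm to -x of this.
- runner_grip (a point): Mid-housing of the loose nut runner (0.35-0.65 kg; 80 long x, 44 wide y, 87 tall): 60 mm above its underside, 51 behind its front, 29 before its rear, 27 below its top. Black housing 58 x 44 mm on two feet, 24 mm apart inside, channel 22 deep, that straddle the rail and stand on the base plate; ring socket (36 mm, bore 30) at the +x end. Starts upright. Grip across the 44 mm.
- runner_socket (a point): Centre of the mouth of the runner's ring socket, 65 mm above its underside, 50 mm ahead of the grip point, runner axes; at the bracket's face round the nut when home.
- detent (a joint): Steel spring ball in the rail's crest at rig x=-20 mm, standing 5 mm over the crest: 0 = up, negative (m) = pressed, to -0.006; spring 1.6 N up, 4 N when pressed 3 mm. The runner's front presses it in the last 28 mm of travel; it clicks up into a pocket under the runner when home. Pushing past takes 3 to 8 N with friction; the bracket then stops it hard.
- bolt_head: Head of the tee bolt in the gap: steel bar 12 mm (x, along the bolt) by 14 (y, between its long flats) by 36 (z). Origin at its centre: rig x=33, y=0, z=75 mm, 30 below the bracket's top, 19 clear before and behind. A rubber bush rests it turned 0.22 to 0.34 rad about rig x; upright takes 0.1 N m and it turns back if let go. Closing on it from above along rig y, centred, brings it upright.
- spanner: Steel spanner lying on the bench (a bystander); origin at its middle.
- jar: Clear jar with a steel lid, 60 mm across, 75 tall (a bystander); origin at its underside.
- tray: Blue open parts tray, 110 x 150 x 50 mm (a bystander); origin at its underside.

How it is judged (in metres and radians):
On the way:
1. the runner stands home on the rail against the bracket, with the detent up in its pocket (x of runner_grip in the frame of rig between -0.0545 and -0.047 m and y of runner_grip in the frame of rig between -0.005 and 0.005 m and z of runner_grip in the frame of rig between 0.066 and 0.0735 m and angle between the x axis of runner_grip and the x axis of rig, either way round below 0.12 rad and angle between runner_grip's own z axis and vertical below 0.1 rad and x of runner_socket in the frame of rig above -0.012 m and value of joint detent above -0.0015 m), for 0.2 s.
At the end, for the whole second after the job is handed in: Runner home: feet within 4 mm of the bracket, within 5 mm of the centre line, down and upright, detent up. Bolt head between the fingers (grasp point within 10 mm across, 20 along the bolt, 25 in height), pressed with over 8 N, its long flats within 0.12 rad of upright (all of step 1 and angle between the z axis of bolt_head and the z axis of rig, either way round below 0.12 rad and contact force between the fingers and bolt_head above 8 N and x of the grasp point in the frame of bolt_head between -0.02 and 0.02 m and y of the grasp point in the frame of bolt_head between -0.01 and 0.01 m and z of the grasp point in the frame of bolt_head between -0.025 and 0.025 m); the arm keeps its last pose, push and grip.
It fails at once if a bystander (spanner) is moved more than 30 mm (distance of spanner from where it was at the start of the episode above 0.03 m).
It fails at once if a bystander (jar) is moved more than 30 mm (distance of jar from where it was at the start of the episode above 0.03 m).
It fails at once if a bystander (tray) is moved more than 30 mm (distance of tray from where it was at the start of the episode above 0.03 m).
It also fails if it takes over 48 s, if anything falls off the work surface, if the arm or the gripper's body presses on something with over 40 N, if the wrist force passes 120 N, or if a joint passes its speed limit or range.

## Working session

There is one attempt and no reset: what is moved stays moved. The work goes in short steps, each a Python script; the robot and the scene stay as the last script left them, time stands still between calls to the robot, and variables do not carry over. Pictures are saved under pics/ and viewed, and the job is handed in when it is done.

```bash
mkdir -p pics; python3 - <<'E'
from station import r
import cv2
for n in ("scene","top"):
    s=r.snapshot(n)
    cv2.imwrite(f"pics/{n}0.png",s["frame"][:,:,::-1])
    print(n,s["fx"],s["fy"],s["cx"],s["cy"],s["dist_coeffs"],s["R"],s["t"])
print(r.sense())
E
```

```text
scene 489.82018767883915 489.82018767883915 315.1147149297405 235.7463823435243 [-0.11116482  0.          0.          0.          0.        ] [[-0.48692393  0.87344288  0.0016188 ]
 [ 0.47991116  0.26908683 -0.83503147]
 [-0.72978789 -0.40581993 -0.5501998 ]] [ 0.36236952 -0.20613123  1.543592  ]
top 565.843512651652 565.843512651652 319.2938456284397 231.724572508962 [-0.0841299  0.         0.         0.         0.       ] [[-0.0229689  -0.99964969 -0.01315   ]
 [-0.99334695  0.02430485 -0.11256604]
 [ 0.11284621  0.010477   -0.99355723]] [-0.04356217  0.63782424  1.28316101]
{'clock': 0.1, 'joints': array([ 6.10398832e+01,  5.25883271e+00,  7.05744996e+01,  1.22796469e-03,
        1.04266846e+02, -3.24885091e+00]), 'joint_vel': array([-0.07756556, -0.12477393, -0.09682331,  0.04921687,  0.04561735,
        0.02027851]), 'joint_torque': array([ 3.63895109e-03, -4.47853088e+01, -4.07571352e+01,  6.98692328e-02,
        2.83753179e-02, -9.69995813e-05]), 'tcp_pos': array([0.26032752, 0.54064124, 0.40362401]), 'orientation': array([-1.79900050e+02, -6.86609429e-03,  1.54289030e+02]), 'contact_force': array([-0.46714209,  0.28683393, -0.57267987]), 'torque': array([ 0.02849708, -0.01969474,  0.01540833]), 'opening': 0.08788989654720174}
```

View pics/scene0.png

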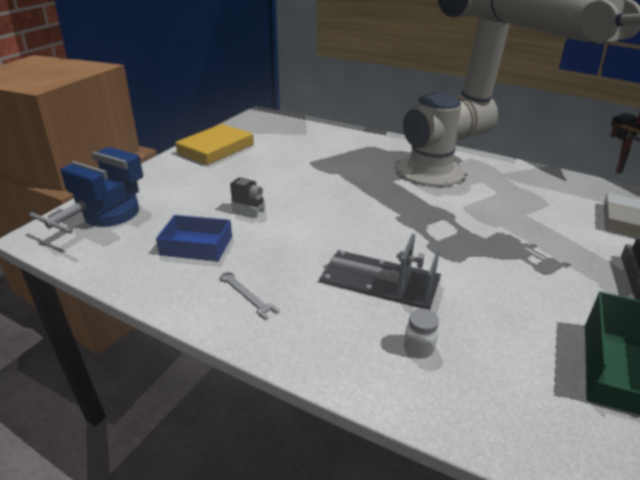

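View pics/top0.png

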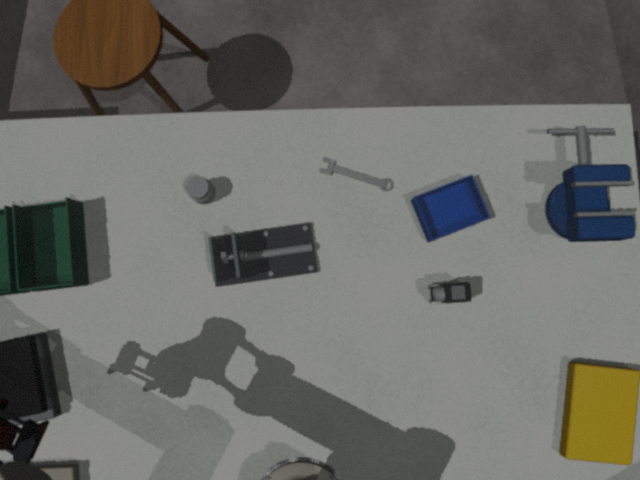

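The top view shows the rig at about (265,253) with its bracket end on the left. The runner is at about (450,292) with its socket pointing left. I'll enlarge both for measuring.

```bash
cat > h.py <<'E'
import numpy as np, cv2, json
from station import r
def cam(s):
    K=np.array([[s["fx"],0,s["cx"]],[0,s["fy"],s["cy"]],[0,0,1]]);return K,np.array(s["dist_coeffs"]),np.array(s["R"]),np.array(s["t"])
def backproj(s,px,z):
    K,d,R,t=cam(s);px=np.atleast_2d(np.array(px,float))
    u=cv2.undistortPoints(px[:,None],K,d)[:,0]
    ray=np.c_[u,np.ones(len(u))]@R; c=-R.T@t
    z=np.broadcast_to(z,(len(u),)); k=(z-c[2])/ray[:,2]
    return c+ray*k[:,None]
def proj(s,X):
    K,d,R,t=cam(s);return cv2.projectPoints(np.atleast_2d(np.array(X,float)),cv2.Rodrigues(R)[0],t,K,d)[0][:,0]
def crop(f,x0,y0,x1,y1,k,name):
    c=cv2.resize(f[y0:y1,x0:x1,::-1],None,fx=k,fy=k,interpolation=cv2.INTER_CUBIC)
    c=cv2.convertScaleAbs(c,alpha=1.5)
    st=10
    for x in range((x0+st-1)//st*st,x1,st):
        cv2.line(c,(int((x-x0+.5)*k),0),(int((x-x0+.5)*k),6),(0,0,255),1)
        if x%20==0: cv2.putText(c,str(x),(int((x-x0+.5)*k)-10,18),0,.4,(0,0,255),1)
    for y in range((y0+st-1)//st*st,y1,st):
        cv2.line(c,(0,int((y-y0+.5)*k)),(6,int((y-y0+.5)*k)),(0,0,255),1)
        if y%20==0: cv2.putText(c,str(y),(8,int((y-y0+.5)*k)+4),0,.4,(0,0,255),1)
    cv2.imwrite(name,c)
E
python3 - <<'E'
from h import *
t=r.snapshot("top");s=r.snapshot("scene")
crop(t["frame"],200,210,330,295,6,"pics/t_rig.png")
crop(t["frame"],415,265,485,315,10,"pics/t_run.png")
crop(s["frame"],310,225,450,315,5,"pics/s_rig.png")
crop(s["frame"],215,165,280,225,10,"pics/s_run.png")
E
```

```text
(no output)
```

View pics/t_rig.png

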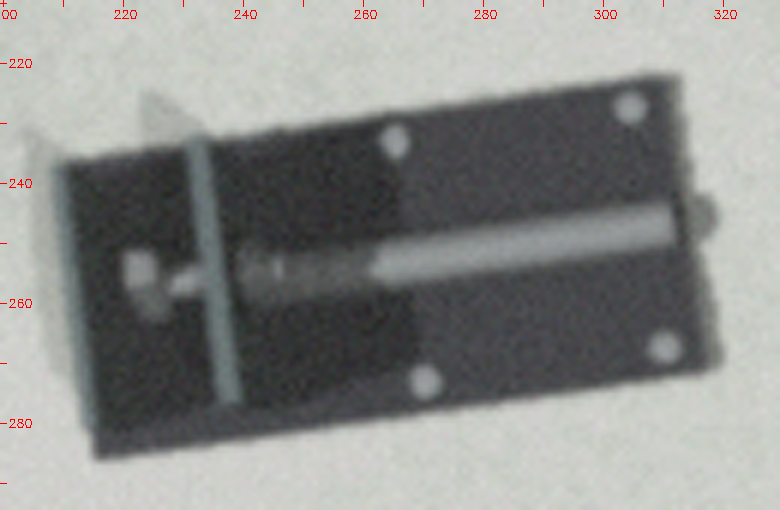

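View pics/t_run.png

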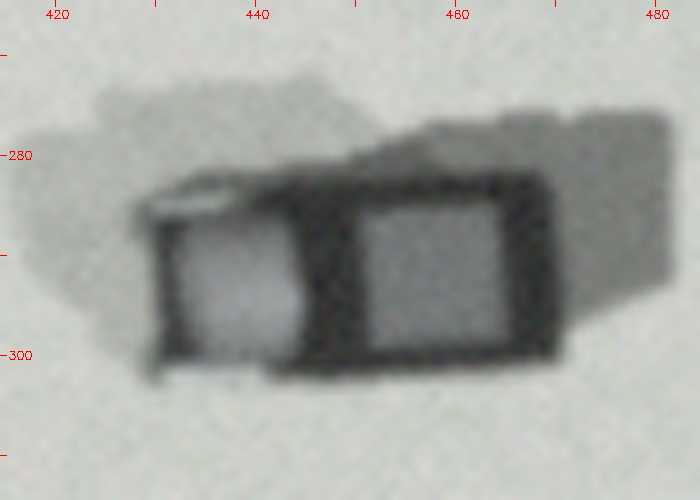

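View pics/s_rig.png

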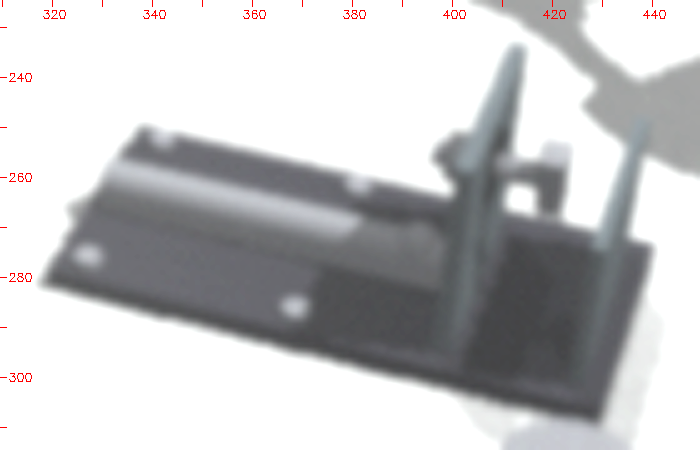

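View pics/s_run.png

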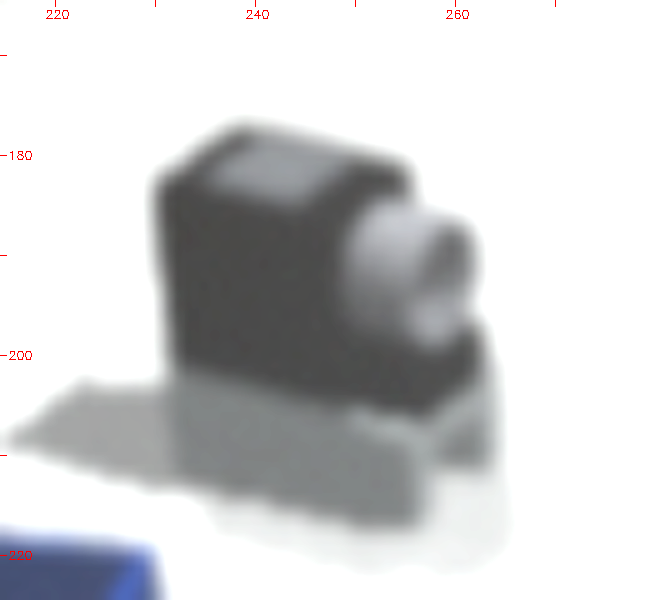

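```bash
cat > fit.py <<'E'
from h import *
from scipy.optimize import least_squares
def T(p,P):
    c,s=np.cos(p[2]),np.sin(p[2]);P=np.array(P,float)/1000
    return np.c_[p[0]+c*P[:,0]-s*P[:,1],p[1]+s*P[:,0]+c*P[:,1],P[:,2]]
def fit(cs,p0):
    f=lambda p:np.concatenate([(proj(S,T(p,[a for a,b in L]))-np.array([b for a,b in L])).ravel() for S,L in cs])
    o=least_squares(f,p0,loss="soft_l1",f_scale=1.0)
    return o.x,f(o.x).reshape(-1,2)
if __name__=="__main__":
    t=r.snapshot("top");s=r.snapshot("scene")
    rt=[((75,60,10),(215.7,285.3)),((-170,-60,10),(312.3,222.2)),((-170,60,10),(318,271.5)),((4,-50,105),(232.3,232.3)),((4,50,105),(238.2,276.7)),((61,-50,82),(210.3,236.5)),((61,50,82),(215,281)),((-165,0,30),(311.5,246.8))]
    rs=[((-170,-60,10),(317.5,281)),((75,-60,10),(429.5,307)),((75,60,10),(440,274)),((-170,60,10),(338,250)),((4,50,105),(413,233.5)),((61,50,82),(438.5,249)),((4,-50,105),(402,257)),((-165,0,30),(332,257.5))]
    c=backproj(t,[(235.3,254.5)],.105)[0]
    p,e=fit([(t,rt),(s,rs)],[c[0],c[1],np.pi/2]); print("rig",p,np.degrees(p[2]));print(e.round(1).tolist())
    print("top only",fit([(t,rt)],p)[0],"scene only",fit([(s,rs)],p)[0])
    ut=[((-29,-22,87),(469,282)),((-29,22,87),(470.5,300.5))]
    us=[((-29,-22,87),(230.3,182.5)),((-29,22,87),(239,177)),((29,22,87),(255,180.8)),((51,-22,0),(256.5,217)),((51,22,0),(263.5,211.5)),((-29,-22,0),(233,213))]
    c=backproj(t,[(458,291.5)],.087)[0]
    q,e=fit([(t,ut),(s,us)],[c[0],c[1],np.pi/2]);print("run",q,np.degrees(q[2]));print(e.round(1).tolist())
    print("scene only",fit([(s,us)],q)[0],"top ctr",c)
    json.dump(dict(rig=p.tolist(),run=q.tolist()),open("poses.json","w"))
    def box(x0,x1,y0,y1,z0,z1):
        v=[(x,y,z) for x in(x0,x1) for y in(y0,y1) for z in(z0,z1)]
        return v,[(a,b) for a in range(8) for b in range(a) if bin(a^b).count("1")==1]
    def over(S,name,w,k):
        x0,y0,x1,y1=w; im=cv2.convertScaleAbs(cv2.resize(S["frame"][y0:y1,x0:x1,::-1],None,fx=k,fy=k,interpolation=cv2.INTER_CUBIC),alpha=1.4)
        for pose,bs in((p,[(-170,75,-60,60,0,10),(0,8,-50,50,10,105),(58,64,-50,50,10,82),(-165,0,-10,10,20,30),(27,39,-7,7,57,93)]),(q,[(-29,29,-22,22,22,87),(-29,51,-22,22,0,22),(-29,51,-12,12,0,22)])):
            for b in bs:
                v,E=box(*b);u=(proj(S,T(pose,v))-[x0-.5,y0-.5])*k
                for a,b2 in E: cv2.line(im,tuple(int(i) for i in u[a]),tuple(int(i) for i in u[b2]),(0,255,0),1)
        cv2.imwrite(name,im)
    over(t,"pics/ov_t_rig.png",(200,210,330,295),6);over(t,"pics/ov_t_run.png",(415,265,485,315),10)
    over(s,"pics/ov_s_rig.png",(310,225,450,315),5);over(s,"pics/ov_s_run.png",(215,165,280,225),10)
E
python3 fit.py
python3 - <<'E'
import cv2,numpy as np
I=[cv2.resize(cv2.imread(f"pics/ov_{n}.png"),(400,300)) for n in("t_rig","t_run","s_rig","s_run")]
cv2.imwrite("pics/ov.png",np.vstack([np.hstack(I[:2]),np.hstack(I[2:])]))
E
```

```text
rig [0.58378893 0.1239181  1.68774285] 96.70054213435193
[[-0.8, 1.1], [-1.8, -0.1], [-0.5, 0.5], [-0.2, -0.4], [-0.5, 0.0], [-1.3, 0.1], [-0.8, -0.4], [0.1, -0.3], [0.5, -2.4], [-0.4, -0.1], [-0.0, -0.4], [-0.9, -0.5], [-0.4, -0.0], [-1.1, -0.9], [-0.8, 1.9], [-1.8, -0.7]]
top only [0.58389029 0.12230863 1.68543325] scene only [0.58449099 0.12556462 1.69001775]
run [ 0.48829463 -0.36108539  1.60537682] 91.9813164047899
[[-0.1, -0.5], [-0.0, 0.8], [-1.4, 0.7], [-0.5, -0.5], [1.6, 0.1], [0.1, 1.7], [1.9, -0.3], [-1.2, -1.3]]
scene only [ 0.48786578 -0.36101105  1.59955726] top ctr [ 0.4897826  -0.36391945  0.087     ]
```

View pics/ov.png

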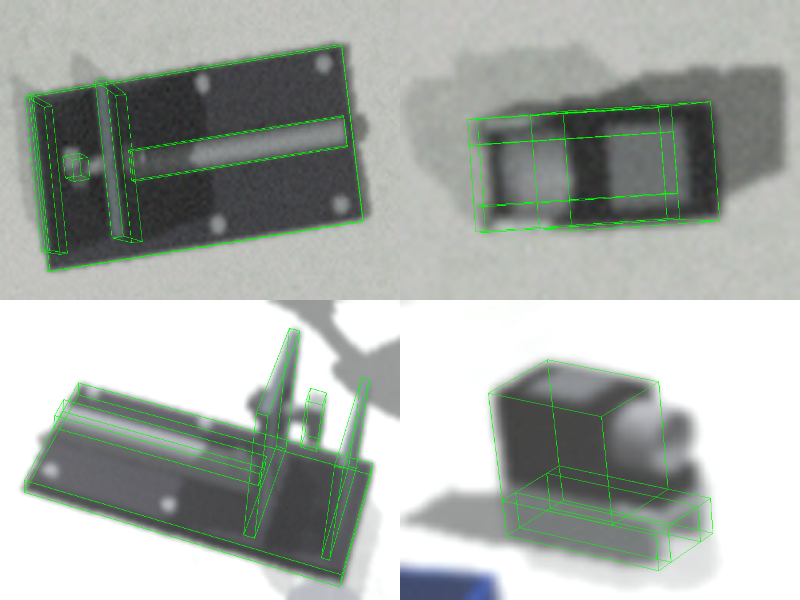

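Both overlays line up to about 2 mm, so I'll check that the arm can reach every pose before moving.

```bash
cat >> h.py <<'E'
P=json.load(open("poses.json")) if __import__("os").path.exists("poses.json") else None
def rigw(v,rig=None):
    x,y,a=rig or P["rig"];c,s=np.cos(a),np.sin(a);v=np.array(v,float)/1000
    return np.array([x+c*v[0]-s*v[1],y+s*v[0]+c*v[1],v[2]])
def toRig(w,rig=None):
    x,y,a=rig or P["rig"];c,s=np.cos(a),np.sin(a);d=np.array(w)[:2]-[x,y]
    return np.array([c*d[0]+s*d[1],-s*d[0]+c*d[1],w[2]])*1000
def st(tag=""):
    s=r.sense();g=s["tcp_pos"]-[0,0,.163]
    print(tag,"t%.1f"%s["clock"],"rigG",toRig(g).round(1),"ori",s["orientation"].round(2),"F",s["contact_force"].round(1),"M",s["torque"].round(2),"op %.1f"%(s["opening"]*1000));return s
UP=np.array([0,0,.163])
E
python3 - <<'E'
import json
P=dict(rig=[0.5839,0.1232,1.6870],run=[0.4888,-0.3620,1.605]);json.dump(P,open("poses.json","w"))
from h import *
ry,uy=np.degrees(P["rig"][2]),np.degrees(P["run"][2])
for off in(0,180):
  for n,p,y in(("run",np.array([*P["run"][:2],.06])+UP,uy),("runup",np.array([*P["run"][:2],.16])+UP,uy),("set",rigw((-131,0,110))+UP,ry),("home",rigw((-51,0,70))+UP,ry),("bolt",rigw((33,0,75))+UP,ry),("bolthi",rigw((33,0,190))+UP,ry)):
    a=r.inverse_kinematics(p.tolist(),[180,0,y-off]);print(off,n,p.round(3),None if a is None else np.round(a,1))
E
```

```text
0 run [ 0.489 -0.362  0.223] [-39.7   8.8  85.2   0.   86.1 -41.7]
0 runup [ 0.489 -0.362  0.323] [-39.7   6.4  77.5   0.   96.1 -41.7]
0 set [ 0.599 -0.007  0.273] [ -3.9   5.9  83.2   0.   91.  -10.6]
0 home [0.59  0.073 0.233] [ 3.7  6.3 86.8  0.  86.9 -2.9]
0 bolt [0.58  0.156 0.238] [11.8  7.1 85.4 -0.  87.5  5.1]
0 bolthi [0.58  0.156 0.353] [11.8  5.1 75.9 -0.  99.   5.1]
180 run [ 0.489 -0.362  0.223] [-39.7   8.8  85.2  -0.   86.1 138.3]
180 runup [ 0.489 -0.362  0.323] [-39.7   6.4  77.5  -0.   96.1 138.3]
180 set [ 0.599 -0.007  0.273] None
180 home [0.59  0.073 0.233] None
180 bolt [0.58  0.156 0.238] None
180 bolthi [0.58  0.156 0.353] None
```

```bash
python3 - <<'E'
from h import *
uy=np.degrees(P["run"][2])
b=np.array(P["run"][:2]+[0.06])+UP
r.reach((b+[0,0,.11]).tolist(),[180,0,uy]);st("above")
s=r.snapshot("top");crop(s["frame"],400,240,510,330,7,"pics/a1.png")
s=r.snapshot("scene");crop(s["frame"],190,120,310,220,6,"pics/a1s.png")
E
```

```text
above t3.6 rigG [-470.3  150.2  170.1] ori [179.99  -0.    92.03] F [ 0.1  0.8 -0.3] M [-0.08  0.05 -0.  ] op 87.7
```

View pics/a1s.png

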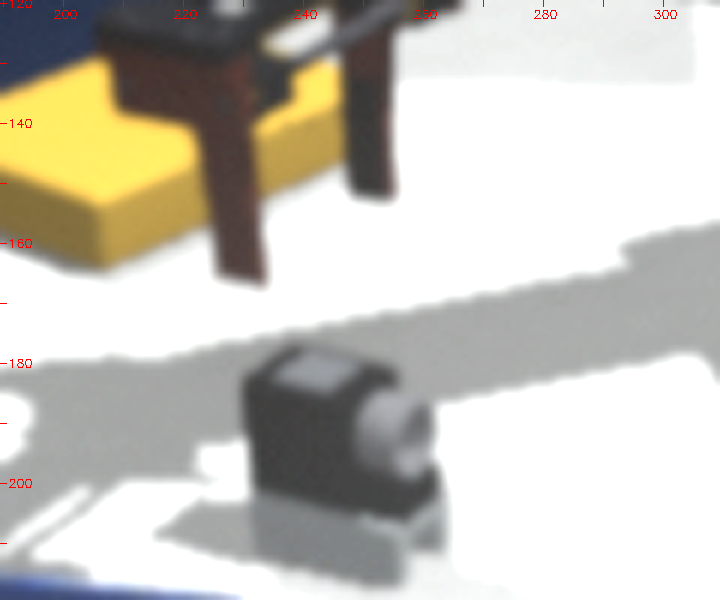

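The fingers straddle the runner, with their tips at (230,166) and (252,152) above a housing top that runs from about 231 to 256. I'll descend and grip.

```bash
python3 - <<'E'
from h import *
b=np.array(P["run"][:2]+[0.06])+UP
r.servo_line((b+[0,0,.001]).tolist(),speed=.12);st("down")
r.grab(45);st("grab")
r.servo_line((b+[0,0,.07]).tolist(),speed=.12);st("lift")
s=r.snapshot("top");crop(s["frame"],400,240,510,330,7,"pics/a2.png")
s=r.snapshot("scene");crop(s["frame"],190,110,310,210,6,"pics/a2s.png")
E
```

```text
down t4.7 rigG [-471.1  150.5   62.2] ori [1.7992e+02 7.0000e-02 9.1960e+01] F [-0.4  1.  -0.5] M [-0.04  0.04 -0.  ] op 87.5
grab t5.5 rigG [-470.9  150.6   61. ] ori [179.98   0.    91.96] F [ 0.8 -0.4 -0. ] M [-0.12 -0.1   0.01] op 43.6
lift t6.2 rigG [-470.8  150.9  128.8] ori [-1.7992e+02 -7.0000e-02  9.1960e+01] F [ 0.4  0.2 -6. ] M [-0.07  0.07  0.01] op 43.8
```

View pics/a2s.png

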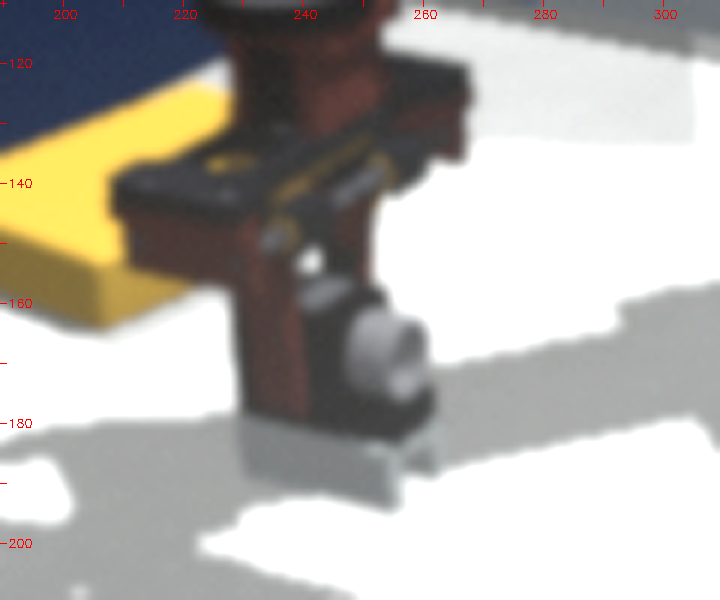

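The runner is held level, about 6 N of weight, and the finger sits mid-housing. I'll carry it over the rail and check the alignment.

```bash
python3 - <<'E'
from h import *
ry=np.degrees(P["rig"][2])
r.reach((rigw((-131,0,118))+UP).tolist(),[180,0,ry]);r.wait(.2);st("above")
t=r.snapshot("top");crop(t["frame"],200,190,340,295,5,"pics/a3.png")
s=r.snapshot("scene");crop(s["frame"],290,180,430,300,5,"pics/a3s.png")
E
```

```text
above t7.9 rigG [-1.322e+02  1.000e-01  1.180e+02] ori [1.800e+02 1.000e-02 9.655e+01] F [ 0.8  0.7 -5. ] M [-0.04  0.03 -0.02] op 43.7
```

View pics/a3.png

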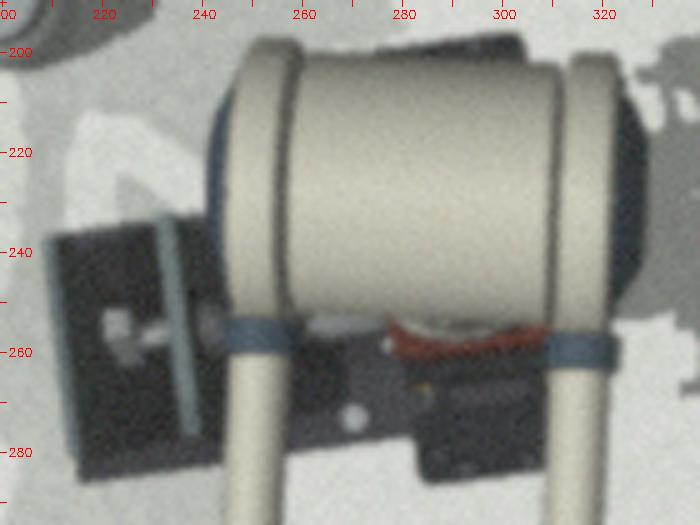

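View pics/a3s.png

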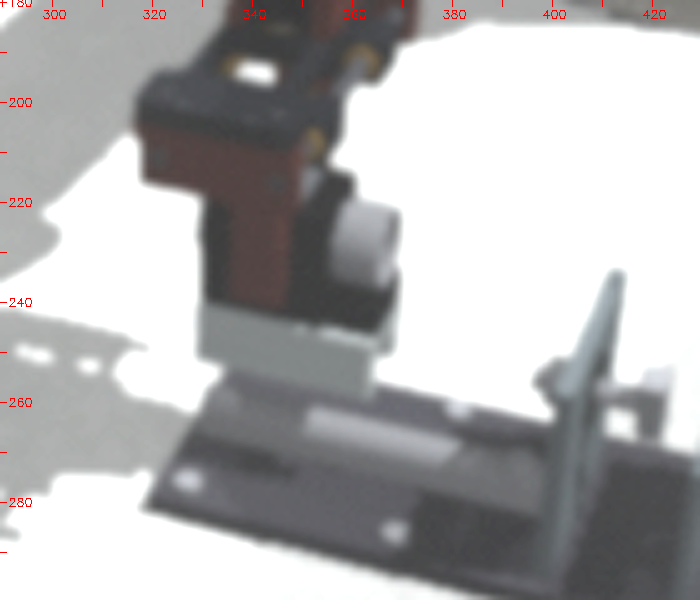

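```bash
python3 - <<'E'
from h import *
s=r.snapshot("scene");g=r.sense()["tcp_pos"]-UP
G=toRig(g)
for n,o in dict(nfb=(51,-22,-60),nrb=(-29,-22,-60),nrt=(-29,-22,-38),ffb=(51,22,-60),htop_rear=(-29,-22,0),nft=(51,-22,-38)).items():
    print(n,proj(s,rigw(G+o)).round(1))
# pixel derivative per mm in rig x,y,z
p0=proj(s,rigw(G))
for d in np.eye(3)*10: print(((proj(s,rigw(G+d))-p0)/10).round(3))
crop(s["frame"],320,225,410,275,8,"pics/a4s.png")
E
```

```text
nfb [[363.3 260.5]]
nrb [[328.4 252.2]]
nrt [[328.5 243.9]]
ffb [[369.4 249.6]]
htop_rear [[328.8 229. ]]
nft [[363.9 252.1]]
[[0.443 0.097]]
[[ 0.156 -0.23 ]]
[[ 0.017 -0.398]]
```

View pics/a4s.png

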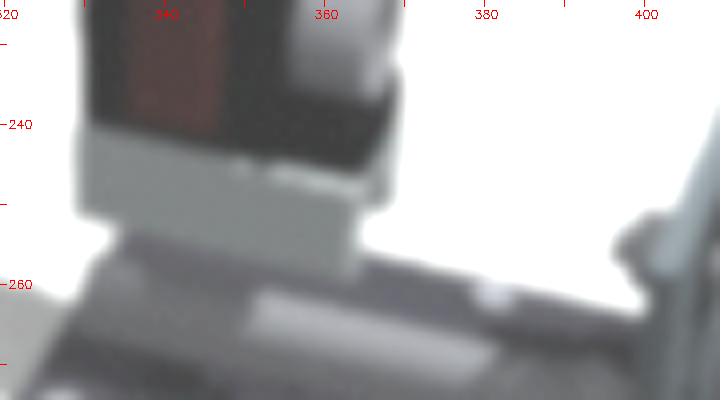

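From the projections, the runner's offset from the rail centre could be anywhere from 0 to 4 mm. I'll lower it in small steps and use lateral force as a guide. The half-round crest helps to centre it.

```bash
python3 - <<'E'
from h import *
def rf(s):
    a=P["rig"][2];F=s["contact_force"];c,q=np.cos(a),np.sin(a);return np.array([c*F[0]+q*F[1],-q*F[0]+c*F[1],F[2]])
r.servo_line((rigw((-131,0,95))+UP).tolist(),speed=.1)
f0=rf(r.sense());print("f0",f0.round(1),r.sense()["torque"].round(2))
for z in range(92,68,-2):
    r.servo_line((rigw((-131,0,z))+UP).tolist(),speed=.03)
    s=r.sense();f=rf(s)-f0;print(z,f.round(1),s["torque"].round(2),toRig(s["tcp_pos"]-UP).round(1),round(s["clock"],1))
    if abs(f[1])>4 or f[2]>6: break
s=r.snapshot("scene");crop(s["frame"],310,220,420,300,7,"pics/a5s.png")
E
```

```text
f0 [ 0.4 -0.2 -5.1] [-0.09 -0.01 -0.  ]
92 [-0.3  0.4 -0.3] [-0.09  0.06 -0.01] [-1.31e+02 -1.00e-01  9.23e+01] 8.7
90 [-0.5  0.1 -0.3] [-0.14  0.04  0.02] [-131.    0.   90.] 8.9
88 [ 0.2 -0.2 -0.5] [-0.07  0.03  0.04] [-1.31e+02  1.00e-01  8.78e+01] 9.2
86 [-0.3  0.3  0.2] [-0.11  0.06 -0.02] [-1.31e+02  1.00e-01  8.57e+01] 9.4
84 [ 0.2  0.6 -0.6] [-0.08  0.07  0.01] [-1.31e+02  1.00e-01  8.37e+01] 9.7
82 [-0.2 -0.2 -0.4] [-0.06  0.03 -0.05] [-1.31e+02  1.00e-01  8.17e+01] 9.9
80 [-0.3 -0.1 -0.1] [-0.08  0.04 -0.  ] [-131.     0.    79.8] 10.2
78 [-0.2  0.3 -1.5] [-0.1   0.05 -0.01] [-1.31e+02  1.00e-01  7.77e+01] 10.4
76 [-0.5  0.1 -1. ] [-0.08  0.1   0.02] [-1.31e+02  1.00e-01  7.58e+01] 10.7
74 [-0.2  0.2 -0.3] [-0.1   0.04 -0.01] [-1.31e+02  1.00e-01  7.38e+01] 10.9
72 [-0.6  0.7 -0.4] [-0.06  0.04 -0.03] [-1.31e+02  1.00e-01  7.18e+01] 11.2
70 [-0.6  0.6  5.1] [-0.18  0.37 -0.01] [-131.1   -0.2   71. ] 11.4
```

View pics/a5s.png

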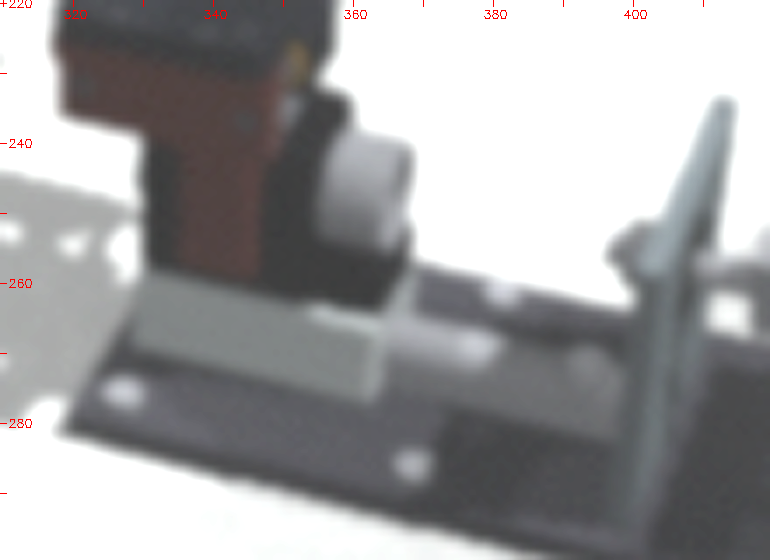

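The runner is astride the rail and its feet took load at grip z = 71, as expected. I'll slide it along while watching force.

```bash
cat >> h.py <<'E'
def rf(s):
    a=P["rig"][2];F=s["contact_force"];c,q=np.cos(a),np.sin(a);return np.array([c*F[0]+q*F[1],-q*F[0]+c*F[1],F[2]])
E
python3 - <<'E'
from h import *
Z=71.2
for x in list(range(-121,-80,10))+list(range(-81,-52,4))+list(range(-52,-36)):
    r.servo_line((rigw((x,0,Z))+UP).tolist(),speed=.06 if x<-75 else .03)
    s=r.sense();f=rf(s);print(x,f.round(1),s["torque"].round(2),toRig(s["tcp_pos"]-UP).round(1),round(s["clock"],1))
    if abs(f[1])>6 or f[0]<-15: break
s=r.snapshot("scene");crop(s["frame"],330,220,440,300,7,"pics/a6s.png")
s=r.snapshot("top");crop(s["frame"],200,190,340,295,5,"pics/a6.png")
E
```

```text
-121 [ 3.6  0.3 -2.2] [0.3  0.17 0.01] [-120.1   -0.    71. ] 11.8
-111 [ 1.9 -0.  -2.7] [ 0.21  0.07 -0.  ] [-110.3    0.    71. ] 12.1
-101 [ 1.5 -0.  -5.2] [-0.03  0.06  0.02] [-100.5    0.    71. ] 12.4
-91 [ 0.5 -0.5 -5.7] [-0.1   0.07 -0.01] [-90.6   0.1  70.9] 12.7
-81 [-1.3  0.2 -5.3] [-0.03  0.05  0.01] [-80.5   0.   71.2] 13.1
-81 [ 0.3  0.  -5. ] [-0.05  0.04 -0.  ] [-81.1   0.   71.2] 13.3
-77 [ 0.2  0.3 -5.4] [-0.1   0.07  0.  ] [-76.8   0.   71.2] 13.6
-73 [ 0.9  0.7 -4.1] [0.04 0.13 0.03] [-72.7  -0.1  71.6] 13.8
-69 [ 1.4 -0.5 -2.3] [ 0.23 -0.03  0.05] [-68.5  -0.2  71.6] 14.1
-65 [-0.2 -1.2 -2.6] [ 0.21 -0.   -0.01] [-64.6  -0.1  71.4] 14.4
-61 [ 1.1 -0.6 -1.5] [ 0.15 -0.01  0.04] [-60.7  -0.   71.2] 14.7
-57 [ 2.6  0.3 -1.9] [0.63 0.17 0.05] [-56.2   0.1  71.1] 15.0
-53 [ 3.5 -0.8 -3.1] [ 0.58  0.11 -0.01] [-52.5   0.   71. ] 15.3
-52 [ 1.4 -1.2 -4.1] [ 0.34  0.08 -0.01] [-52.   0.  71.] 15.5
-51 [ 0.8  0.2 -4.6] [0.07 0.09 0.  ] [-51.1   0.1  71. ] 15.8
-50 [ 0.2 -0.7 -5.6] [-0.04  0.03  0.02] [-50.1   0.1  71. ] 16.0
-49 [-0.2 -0.9 -6.2] [-0.1  -0.    0.03] [-49.   0.  71.] 16.3
-48 [-2.5  0.2 -5.8] [-0.45  0.03 -0.05] [-48.2   0.   71.2] 16.5
-47 [-4.3 -0.4 -5.8] [-1.01 -0.01  0.07] [-47.9   0.   71.2] 16.8
-46 [-8.3  1.  -5.2] [-1.53 -0.02  0.12] [-47.5   0.   71.3] 17.0
-45 [-11.2   1.1  -4.6] [-2.01  0.04  0.18] [-47.2   0.1  71.4] 17.3
-44 [-14.    1.7  -3.9] [-2.48  0.06  0.18] [-46.8   0.1  71.5] 17.5
-43 [-16.4   1.4  -4.1] [-3.03  0.02  0.23] [-46.6   0.1  71.6] 17.8
```

View pics/a6s.png

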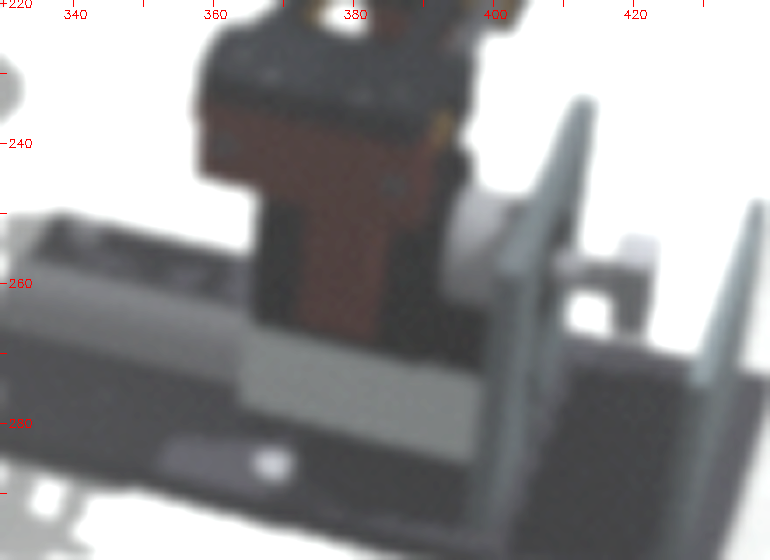

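The runner met a hard stop at about x = -48 in my axes, 28 mm after the detent first dragged. That gap matches the stated travel, so this should be home. I'll ease off the push, seat it, release and inspect.

```bash
python3 - <<'E'
from h import *
r.servo_line((rigw((-47.3,0,70.8))+UP).tolist(),speed=.03)
r.wait(.1);st("eased");print(rf(r.sense()).round(1))
r.let_go();st("open")
r.servo_line((rigw((-47.3,0,165))+UP).tolist(),speed=.15)
# clear to look
r.reach((rigw((33,0,165))+UP+[-.0,.0,.0]).tolist(),[180,0,np.degrees(P["rig"][2])]);st("above bolt")
s=r.snapshot("scene");crop(s["frame"],330,220,440,300,7,"pics/a7s.png")
s=r.snapshot("top");crop(s["frame"],200,190,340,295,5,"pics/a7.png")
E
```

```text
eased t18.2 rigG [-47.9  -0.   71.1] ori [1.7998e+02 1.2000e-01 9.6640e+01] F [-0.1 -6.5 -4.2] M [-1.21  0.06  0.12] op 43.6
[-6.4  0.9 -4.2]
open t19.1 rigG [-47.3   0.   70.8] ori [-180.     -0.     96.66] F [-0.1  0.2 -0.4] M [-0.02  0.03  0.03] op 87.7
above bolt t20.3 rigG [ 34.    0.3 163.2] ori [-1.7984e+02  4.0000e-02  9.6780e+01] F [ 0.5 -0.4 -0.5] M [-0.07  0.06  0.01] op 87.8
```

View pics/a7s.png

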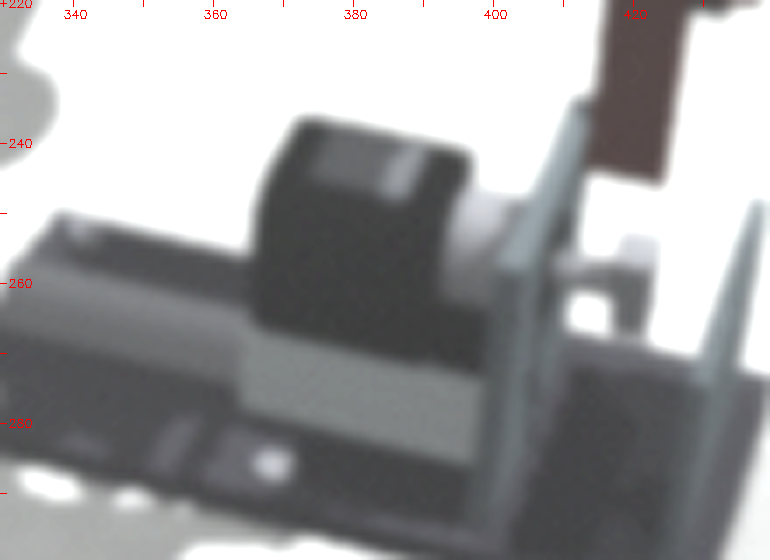

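View pics/a7.png

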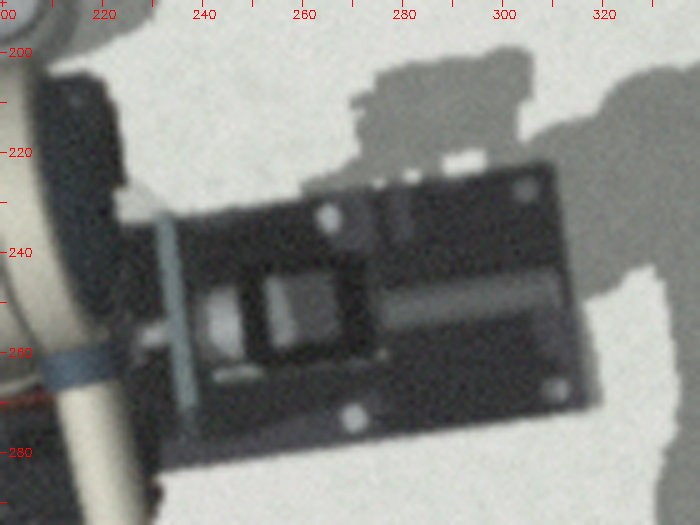

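```bash
python3 - <<'E'
from h import *
s=r.snapshot("scene");t=r.snapshot("top")
H=np.array([-51,0,70])
for n,o in dict(nrb=(-29,-22,-60),nrt=(-29,-22,-38),hrt=(-29,-22,27),hrf=(-29,22,27),hff=(29,22,27)).items(): print(n,proj(s,rigw(H+o)).round(1),proj(t,rigw(H+o)).round(1))
print(proj(s,rigw((33,0,93))),proj(t,rigw((33,0,93))))
crop(s["frame"],355,230,410,295,10,"pics/a8s.png")
E
```

```text
nrb [[362.3 278.3]] [[275.5 243. ]]
nrt [[362.9 270.3]] [[274.6 242.2]]
hrt [[364.6 245.5]] [[271.9 239.4]]
hrf [[370.8 234.9]] [[274.5 259. ]]
hff [[396.9 240.6]] [[248.6 262.6]]
[[419.89816251 253.45992364]] [[223.26202894 256.3714789 ]]
```

View pics/a8s.png

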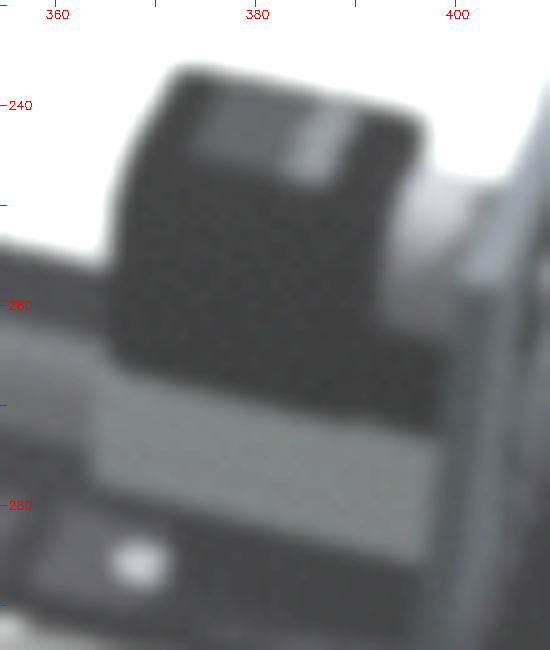

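The runner's observed corners match the home projection within reading error; the rear foot corner was read at (363.7,278) against a predicted (362.3,278.3). The bolt head shows at (420,254), against a predicted (420,253.5). I'll go down into the gap.

```bash
python3 - <<'E'
from h import *
X=34.5
r.servo_line((rigw((X,0,125))+UP).tolist(),speed=.1)
for z in (110,100,92,85,80,75):
    r.servo_line((rigw((X,0,z))+UP).tolist(),speed=.06)
    s=r.sense();print(z,rf(s).round(1),s["torque"].round(2),round(s["clock"],1))
    if np.linalg.norm(s["contact_force"])>6: print("STOP");break
else:
    r.grab(25);st("grab");print(rf(r.sense()).round(1))
    r.wait(.3);st("w");print(rf(r.sense()).round(1))
s=r.snapshot("scene");crop(s["frame"],340,200,450,300,7,"pics/b1s.png")
E
```

```text
110 [ 0.5  0.1 -0.2] [-0.05  0.06  0.02] 21.4
100 [-0.4 -0.7  0.6] [-0.08  0.02 -0.05] 21.7
92 [-0.5  0.   0.4] [-0.08  0.02  0.02] 22.0
85 [-0.7  0.   0.2] [-0.09  0.06 -0.01] 22.3
80 [ 0.2  0.7 -0.6] [-0.02  0.07  0.  ] 22.5
75 [-0.5 -0.5 -0.4] [-0.09  0.05 -0.  ] 22.8
grab t23.9 rigG [34.6 -0.2 75.4] ori [ 1.7993e+02 -1.0000e-02  9.6670e+01] F [2.9 1.2 1.6] M [ 0.02 -0.17  0.1 ] op 13.4
[ 0.8 -3.   1.6]
w t24.2 rigG [34.5 -0.2 75.4] ori [ 1.7993e+02 -1.0000e-02  9.6660e+01] F [2.8 1.1 3.2] M [ 0.17 -0.36  0.13] op 13.9
[ 0.8 -2.9  3.2]
```

View pics/b1s.png

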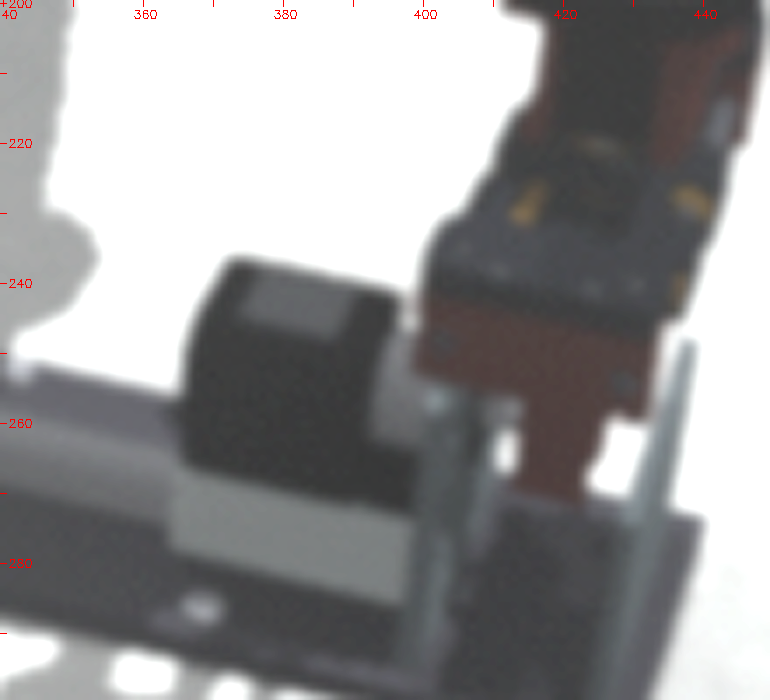

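The opening is 13.9 mm, the head's 14 mm across its flats, so the head is upright. I'll firm the grip, recheck and hand in.

```bash
python3 - <<'E'
from h import *
r.grab(35);r.wait(.4);s=st("firm");print(rf(s).round(1))
t=r.snapshot("scene");crop(t["frame"],355,230,410,295,10,"pics/b2s.png")
if 0.0128<s["opening"]<0.0150: r.hand_in();print("handed in")
E
```

```text
firm t24.9 rigG [34.5 -0.2 75.4] ori [ 1.7994e+02 -1.0000e-02  9.6660e+01] F [5.2 1.6 3.8] M [ 0.28 -0.72  0.07] op 14.1
[ 0.9 -5.4  3.8]
the job is handed in; nothing more can be done
handed in
```

View pics/b2s.png

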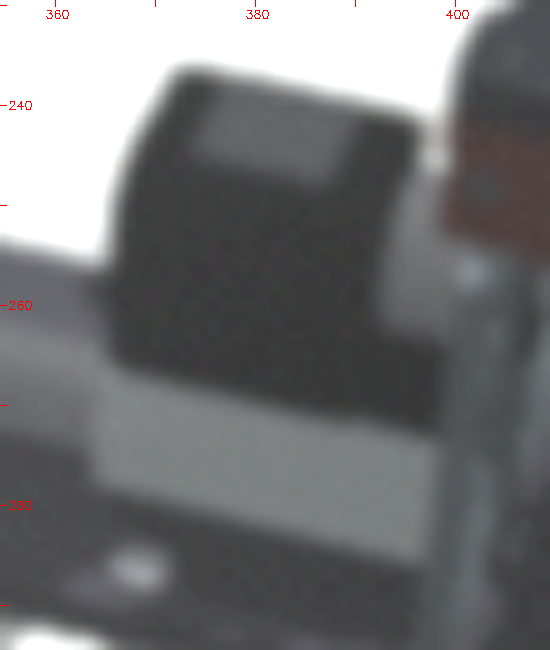

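The nut runner is on the rail against the bracket, and the gripper is holding the bolt head upright. I handed the job in at about 25 s, but no verdict is reported.

- **Runner:** I set it astride the rail and pushed until it stopped hard, with about 16 N on it, roughly 28 mm after the detent began to drag. After release, and again with the bolt gripped, the picture shows it unmoved, its rear foot corner still at about (364,278).
- **Bolt head:** I closed on it from above along rig y. With the grip set to 35 N the opening reads 14.1 mm, which matches the 14 mm between the flats, so they are upright. The grasp point is within about 2 mm of the head's centre by the fitted rig pose. About 5 N of sideways force remains on the gripper.
- **Not confirmed:** The cameras cannot show the detent, so its click is inferred from the push force and travel. In my fitted rig axes the runner stopped at x = -48 rather than -51. I put this down to grip offset and 1–3 mm of camera-fit error.
- **Bystanders:** All moves were planned clear of the spanner, jar and tray, and no contact showed in the forces. I did not measure their positions again at the end.

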